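# Hold the angle gauge on the end roller at the set slope

## Task

A colleague is about to swing up the loose transfer plate at the end of the roller conveyor and clamp it at the slope set on the angle gauge. Pick up the gauge, keep its dial facing away from you, and lay it level on top of the end roller (the one beside the hanging plate), square across the roller and resting on it by about the middle of its base; then rock it gently down towards the plate until its swinging pointer settles on the point of the index tab. Finish there with the gauge held still in the gripper and pressed lightly on that roller alone - do not put it down or let go - and leave the other things on the table undisturbed.

Things in the scene. Friction and masses are not known exactly. Their poses are not given: they have to be found in the camera images.
- gauge: Pendulum angle gauge, about 260 g, standing on its base. Base 130 (y) x 30 (x) x 14 mm high; on it a flat-sided grey housing 66 mm wide (y), 22 mm thick (x), top 86 mm up. Origin: centre of the flat underside; z up, y along the base, x out of the white dial (centre 53 mm up), which at first faces away from the robot within 35 degrees. Turning about its +x leans the -y end down.
- gauge_grip (a point): Point in the middle of the gauge's housing, 55 mm above the underside: a good place for the TCP when gripping the housing across its 66 mm width from above. Axes as the gauge's.
- base_low_end (a point): Lower edge of the base at its -y end, 65 mm from the gauge's origin: the end that goes down, over the plate, when the gauge is rocked towards the index.
- pointer (a joint): Black swinging pointer, a free pendulum that keeps to the vertical; it swings about twice a second and needs 1 to 2 s to settle. Value: its angle on the dial (rad) = the lean of the gauge, 0 when level, positive when the gauge's -y end is down.
- index (a joint): Stiff steel index tab on the dial's rim, already set to the wanted slope, 0.21 to 0.44 rad (12 to 25 degrees), same sense as the pointer's value: the pointer is on the tab when the two values are equal. It stays as set.
- pointer_tip (a point): Tip of the pointer, 23 mm from the dial's centre; its z axis runs out along the pointer.
- index_tip (a point): Inner point of the index tab, 23 mm from the dial's centre; its z axis runs outwards through the tab. The tab is 4 mm wide.
- conveyor: Gravity roller conveyor, fixed, turned up to 14 degrees. Two side channels 290 mm long, 244 mm apart, tops 130 mm up; four steel rollers, 50 mm dia., 212 mm long, axles 115 mm and tops 140 mm above the table. Origin: on the table below the middle of the end roller; x along the rollers, y along the conveyor away from the plate (other rollers at y = 75, 150, 225 mm), z up.
- end_roller: The conveyor's end roller, the one beside the hanging plate: steel, 50 mm diameter, 212 mm long. It turns freely about its axle, the conveyor's x axis. Origin at the middle of the axle, 115 mm above the table (its y and z axes turn with the roller).
- plate: Stainless transfer plate, 206 mm wide and 95 mm long, hanging down from a free hinge beside the end roller; origin on the hinge line, at y = -37 mm and z = 113 mm in the conveyor's frame (hinge barrel 8 mm thick). It need not be touched.
- tape_roll: Roll of packing tape on a cardboard core lying flat, 92 mm across, 48 mm high; origin under its centre. Bystander.
- carton: Small product carton, dark green with white lid, 87 x 152 x 48 mm; origin under its centre. Bystander.
- spanner: Steel open-ended spanner 150 mm long lying along its x. Bystander.
Not all that is in view belongs to the job. Leave any orange or purple look-alike of the gauge alone.

How it is judged:
On the way, in this order (a step that is already met when the one before it is completed fails the run):
1. the gauge is lifted off the table in the gripper (height (world z) of gauge above 0.04 m and contact force between the fingers and gauge above 2 N), for 0.2 s.
2. the gauge lies level on the end roller, touching it, square across it within 10 degrees and held in the gripper (contact force between gauge and end_roller above 0.3 N and angle between gauge's own z axis and vertical below 0.1 rad and angle between the x axis of gauge and the x axis of conveyor, either way round below 0.175 rad and contact force between the fingers and gauge above 2 N), for 0.2 s.
At the end, for the whole second after the job is handed in: Gauge still in the gripper, base on the end roller (0.3 to 30 N), not on the plate, square within 10 degrees, dial away from the robot, contact within about 20 mm of the base's middle, leaning to the plate with the pointer at rest within 0.07 rad (4 degrees) of the index tab (angle between the z axis of pointer_tip and the z axis of index_tip, either way round below 0.07 rad and velocity of joint pointer between -0.15 and 0.15 rad/s and contact force between gauge and end_roller between 0.3 and 30 N and y of base_low_end in the frame of conveyor below -0.03 m and contact force between gauge and plate below 1 N and contact force between the fingers and gauge above 3 N and angle between the x axis of gauge and the x axis of conveyor, either way round below 0.175 rad and y of gauge in the frame of conveyor between -0.035 and 0.02 m and z of gauge in the frame of conveyor above 0.125 m and x of gauge_grip in the frame of conveyor between -0.09 and 0.09 m and linear speed of gauge below 0.01 m/s); the arm keeps its last pose, push and grip.
It fails at once if the gauge is pressed on the roller harder than 60 N (contact force between gauge and end_roller above 60 N).
It fails at once if the tape roll, the carton or the spanner is moved more than 20 mm (distance of any of tape_roll, carton, spanner from where it was at the start of the episode above 0.02 m).
It also fails if it takes over 51 s, if anything falls off the work surface, if the arm or the gripper's body presses on something with over 40 N, if the wrist force passes 120 N, or if a joint passes its speed limit or range.

## Robot

A 6-joint arm with a two-finger parallel gripper is mounted at the origin on the work surface. World frame = base frame: x ahead of the robot, y to its left, z up, the work surface at z = 0. Lengths are in m, angles in rad, forces in N, time in s.
With the tool pointing down it reaches from about 0.325 to 0.85 m from the base axis. Payload 15.5 kg.
Tool frame: the origin (TCP) lies between the finger pads, 19 mm behind the fingertips; this is the grasp point; z points along the fingers, y is the line along which they close (so a half turn about z gives the same grasp; the last joint's range is limited). The gripper opens to 91 mm and grips with 3 to 60 N. Pads are 32 mm wide; open, the fingers measure 118 mm over their backs; the gripper's body (76 mm by 178 mm) begins 60 mm behind the grasp point.
Start: joints at [1.196, 0.494, 1.345, -0, 1.302, -0.096], TCP at [0.172, 0.601, 0.233] pointing down, gripper open.
Joint ranges: [-2.91, 2.91], [-0.82, 2.16], [0.22, 2.67], [-1.22, 4.37], [0.12, 2.79], [-3.08, 3.08]. Speed limits (rad/s): [1.89, 1.89, 2.57, 3.01, 3.01, 3.01].

## Interface

Orientations are given as a unit quaternion [w, x, y, z].
In Python, from bench import sensors, snapshot, calibration, job gives the robot as it stands.
- The arm moves only by the tool carry_out, never from a script. Its argument "moves" is one flat list of numbers, 4 for each row, row after row: the shift along the tool's x, y, z in mm, then the turn about the tool's z in degrees. A call has 1 to 20 rows; each row shifts and turns the commanded pose from where the row before left it, along the tool's axes as they then stand; what a row does not reach is not made up. A row lasts 1/8 s, in which the tool goes at most 62.5 mm and 10.7 degrees, less where a joint would pass 70% of its speed; a pose out of reach is approached as far as the arm can. A call is refused whole if a number of a shift passes 62.5 or a number of a turn 10.7, either way. A call with a gripper value outside its range is refused whole. "hand" is the finger opening in mm, from 0 to 91.2, set as the call begins (left out, the last holds). The fingers move at their own pace and stop on an object; "force" is the grip in N (left out, the last holds). Time passes only in rows, so rows that do not move let the fingers close. It gives the time, the measured TCP pose, the force, the opening and the grip force at its end, in the units of the state.
- sensors.sense(): the state, without advancing time (a new reading comes with each control period).
- snapshot(name): name is "side" or "top"; returns (picture, depth): 400x640x3 uint8, red, green, blue; 400x640 float32, m along the optical axis (not along the pixel's ray), 0 where there is no reading.
- calibration(name): a dict with "fx", "fy", "cx", "cy" (pixels), "position" and "rotation" of the camera in the world. Camera axes: x right, y down, z forward; pixel columns grow to the right and rows downward; lengths in m; the calibration is good to about 2 mm. A picture is of the moment at which its call begins. calibration takes no time and is no camera call.
- job.sign_off(): hands the job in; it is judged then, once.
The state is a dict: "clock": time; "q": joint angles; "dq": joint speeds; "joint_efforts": joint torques, N m; "ee_pos": TCP position; "tool_rot": TCP orientation; "ft_force": force on the tool from outside, world axes, zero at the start; "torque": the same for the moment, N m; "gripper_width": opening from 0.0 (shut) to 1.0 (fully open); "gripper_force": force on a finger pad.
Only numpy, scipy, OpenCV 4.12 (cv2) and the standard library are available. Lean on these libraries where they do the work, as an engineer would, in place of code of your own. Each camera call takes 0.05 s, during which the arm holds its last target. There are 200 camera calls.

## Working session

There is one attempt and no reset: what is moved stays moved. The work goes in short steps, Python scripts to look and compute and a tool call to move; the robot and the scene stay as the last step left them, time stands still between calls to the robot, and variables do not carry over. Pictures are saved under pics/ and viewed, at most 10 in all, crops included, and the job is handed in when it is done.

Besides the shell and the picture viewer there is one more tool, called after "Call:" as name(argument=value, ...), one argument or row to a line, values as JSON. carry_out: Moves the arm, as the interface text tells. Its arguments: {"type":"object","properties":{"moves":{"type":"array"},"hand":{"type":"number"},"force":{"type":"number"}},"required":["moves"]}

```bash
mkdir -p pics; ls; python3 - <<'E'
from bench import sensors, snapshot, calibration, job
import numpy as np,cv2
for n in ("side","top"):
    p,d=snapshot(n); np.savez(f"pics/{n}0.npz",p=p,d=d); cv2.imwrite(f"pics/{n}0.png",p[:,:,::-1])
    print(n,calibration(n))
print(sensors.sense())
E
```

```text
pics
side {'fx': 364.1727039468481, 'fy': 364.1727039468481, 'cx': 320.22707956575397, 'cy': 206.77014827599038, 'position': array([ 0.23607936, -0.89524487,  0.57380262]), 'rotation': array([-0.48293362,  0.85670185, -0.15970478,  0.08562382])}
top {'fx': 396.4326799165921, 'fy': 396.4326799165921, 'cx': 312.8290428225421, 'cy': 200.77723291069321, 'position': array([ 0.39397965, -0.16500538,  1.06474153]), 'rotation': array([-0.02274634,  0.71558343, -0.69674945,  0.04430764])}
{'clock': 0.1, 'q': array([ 1.19646581e+00,  4.94100199e-01,  1.34605458e+00,  2.59715570e-05,
        1.30252063e+00, -9.54788967e-02]), 'dq': array([ 0.0021358 , -0.00222589, -0.00251187, -0.00045514, -0.00029519,
        0.00180662]), 'joint_efforts': array([ 2.07431105e-03, -8.80239916e+01, -3.82543087e+01,  7.08872150e-02,
        4.80554730e-02,  5.09124118e-05]), 'ee_pos': array([0.17189091, 0.60056497, 0.23221579]), 'tool_rot': array([-1.38181981e-04,  1.38977916e-01,  9.90295333e-01, -5.23598096e-04]), 'ft_force': array([-0.13567587, -0.38673507,  0.90701277]), 'torque': array([-0.05019332,  0.02523668,  0.01604634]), 'gripper_force': 0.0, 'gripper_width': 1.0012351101778383}
```

View pics/side0.png

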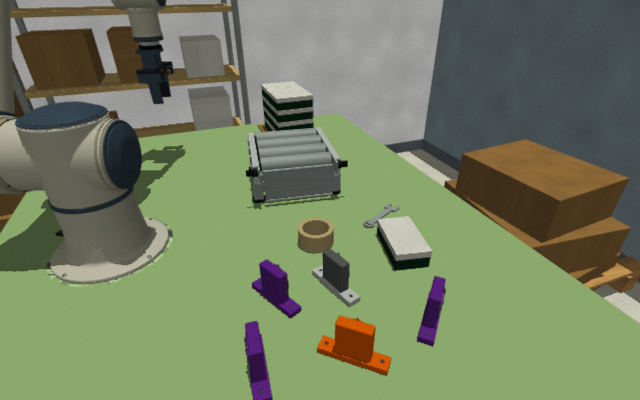

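View pics/top0.png

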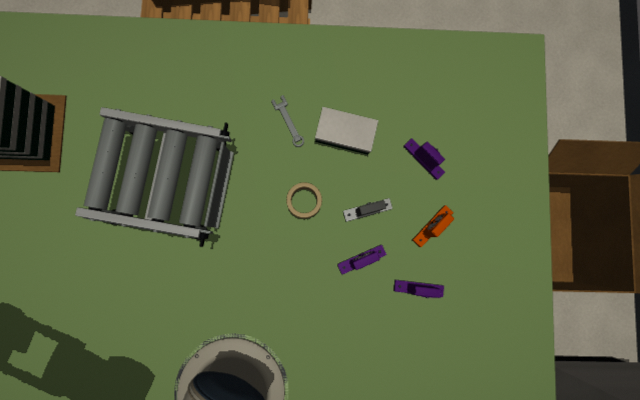

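The top view has the grey gauge at (368,210), and it is at (336,272) in the side view. The look-alikes are purple at top (425,158), (362,260) and (419,289), and orange at (434,227). Grey with a light base fits the description. I'll confirm it in an enlarged composite.

```bash
python3 - <<'E'
import numpy as np,cv2
s=np.load("pics/side0.npz")["p"];t=np.load("pics/top0.npz")["p"]
f=lambda im,c,r,w,h:cv2.resize(im[r-h//2:r+h//2,c-w//2:c+w//2],(400,300),interpolation=cv2.INTER_CUBIC)
a=np.hstack([f(t,368,210,64,48),f(s,336,272,80,60)]);b=np.hstack([f(t,434,227,64,48),f(t,425,158,64,48)])
cv2.imwrite("pics/c1.png",np.vstack([a,b])[:,:,::-1])
E
```

```text
(no output)
```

View pics/c1.png

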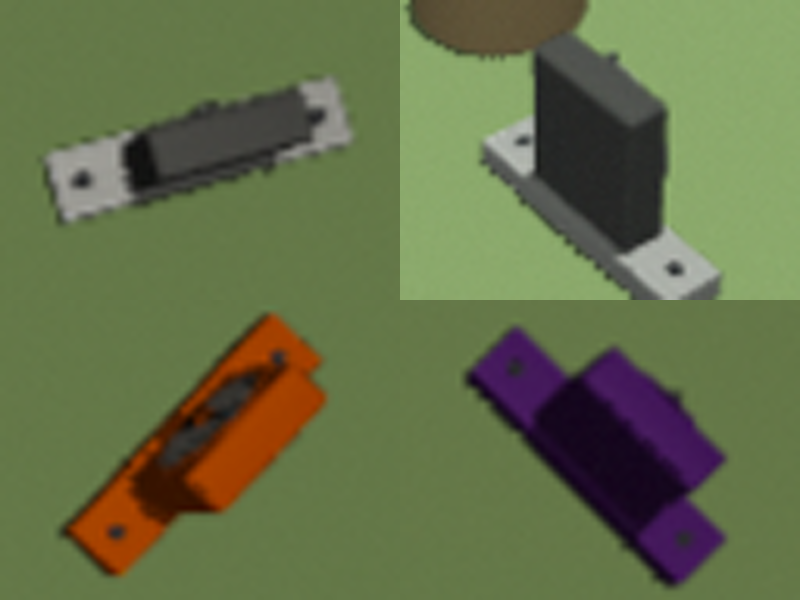

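The grey gauge's base is at top pixels (345–392, 200–220). The dial bezel and tab bump show on its +x side at top pixel ~(368,202), just left of centre, so the dial faces away from the robot and the tab is at the dial's top. The look-alikes are orange and purple. Next I'll measure from depth.

```bash
cat > h.py <<'E'
import numpy as np,cv2
from scipy.spatial.transform import Rotation as R
from bench import sensors, snapshot, calibration, job
def cam(n):
    c=calibration(n); return c,R.from_quat(np.roll(c["rotation"],-1)).as_matrix()
def cloud(n,d):
    c,M=cam(n); v,u=np.indices(d.shape)
    P=np.stack([(u-c["cx"])/c["fx"]*d,(v-c["cy"])/c["fy"]*d,d],-1)@M.T+c["position"]
    P[d<=0]=np.nan; return P
def proj(n,X):
    c,M=cam(n); q=(np.atleast_2d(X)-c["position"])@M
    return np.c_[c["cx"]+c["fx"]*q[:,0]/q[:,2],c["cy"]+c["fy"]*q[:,1]/q[:,2]]
def onplane(n,uv,z):
    c,M=cam(n); uv=np.atleast_2d(uv)
    r=np.c_[(uv[:,0]-c["cx"])/c["fx"],(uv[:,1]-c["cy"])/c["fy"],np.ones(len(uv))]@M.T
    return c["position"]+r*((z-c["position"][2])/r[:,2])[:,None]
E
python3 - <<'E'
from h import *
z=np.load("pics/top0.npz");p,d=z["p"],z["d"];P=cloud("top",d);Z=P[...,2]
print("table z",np.nanmedian(Z[100:300,300:520]), "fwd",cam("top")[1][:,2],cam("side")[1][:,2])
hsv=cv2.cvtColor(p,cv2.COLOR_RGB2HSV)
# gauge: not green, in window
w=np.zeros(Z.shape,bool);w[194:228,338:398]=1
g=w&(hsv[...,1]<60)
def rect(m,n=""):
    q=P[m][:,:2].astype(np.float32)*1000; r=cv2.minAreaRect(q);print(n,m.sum(),np.round(r[0],1),np.round(r[1],1),round(r[2],1),"z",np.round(np.nanpercentile(P[m][:,2],[5,50,95]),4))
b=g&(np.abs(Z-.014)<.006)&(hsv[...,2]>90);t=g&(Z>.075)
rect(b,"base");rect(t,"top")
uv=np.argwhere(g&(hsv[...,2]>90))[:,::-1].astype(np.float32)
q=onplane("top",uv,.014)[:,:2].astype(np.float32)*1000;print("base by ray",cv2.minAreaRect(q))
# conveyor
w=np.zeros(Z.shape,bool);w[95:250,70:245]=1
rm=w&(Z>.1365)&(Z<.15)
n,l,s,c=cv2.connectedComponentsWithStats(rm.astype(np.uint8))
for i in range(1,n):
    if s[i,4]>40: rect(l==i,"roller %s"%s[i])
for f in("channels",):
    rect(w&(Z>.12)&(Z<.15),f)
for nme,win in dict(tape=(180,222,282,326),carton=(100,160,310,382),span=(90,150,268,306)).items():
    m=np.zeros(Z.shape,bool);m[win[0]:win[1],win[2]:win[3]]=1
    m&=(Z>.035) if nme!="span" else (hsv[...,1]<60)
    rect(m,nme)
E
```

```text
table z -0.0004300937347094802 fwd [ 0.09510863 -0.02918884 -0.99503887] [ 0.30096179  0.80011119 -0.51888736]
base 193 [ 476.  -341.9] [ 29.3 129.7] 16.5 z [0.0102 0.0134 0.0161]
top 236 [ 476.8 -341.2] [22.9 65.2] 16.8 z [0.0812 0.0852 0.088 ]
base by ray ((475.4588317871094, -342.3104248046875), (30.7664852142334, 130.2436065673828), 16.806808471679688)
roller [ 85 118  32  90 871] 871 [559.7 304.9] [ 32.4 211.4] 81.6 z [0.1367 0.1387 0.1415]
roller [117 124  32  89 819] 819 [548.1 229.6] [ 30.6 211. ] 80.4 z [0.1368 0.1387 0.1414]
roller [149 130  31  89 832] 832 [536.4 156.3] [ 32.  210.4] 80.9 z [0.1367 0.1385 0.1414]
roller [182 135  28  90 824] 824 [525.7  83.2] [ 31.3 211.9] 82.8 z [0.1367 0.1386 0.1414]
channels 9901 [540.3 185.1] [313.6 302.1] 81.5 z [0.1232 0.1333 0.1404]
tape 463 [ 494.5 -170.6] [90.7 89.9] 19.1 z [0.0431 0.0472 0.0502]
carton 1916 [ 685.4 -277.6] [151.9  88.7] 78.0 z [0.0434 0.047  0.05  ]
span 399 [ 712.3 -123.5] [149.5  37.9] 27.1 z [0.0012 0.0063 0.0096]
```

Gauge at (0.476, −0.342), yaw 16.7°, sizes 30×130 as given. Conveyor end roller at (0.526, 0.083), yaw −8.7°, roller spacing 75 mm and tops at 0.140 as given.

The moves can't tilt the tool, so I'll grip the housing across its 22 mm thickness at the −y top corner, clear of the dial. The gauge can then pivot between the pads when pressed on the roller.

Call:
carry_out(
  moves=[0,0,0,9.57,0,0,0,9.57,0,0,0,9.57,0,0,0,9.57,0,0,0,9.57,0,0,0,9.57,-46.5,12.4,0,0,-46.5,12.4,0,0,-46.5,12.4,0,0,-46.5,12.4,0,0,-46.5,12.4,0,0,-46.5,12.4,0,0,-46.5,12.4,0,0,-46.5,12.4,0,0,-46.5,12.4,0,0,-46.5,12.4,0,0,-46.5,12.4,0,0],
  hand=91,
  force=60,
)

```text
clock: 2.22
ee_pos: [0.4494, 0.1482, 0.2326]
tool_rot: [-0.0, 0.598, 0.802, -0.0]
ft_force: [0.7, 0.8, -0.3]
gripper_width: 1.0
gripper_force: 0.0
```

Call:
carry_out(
  moves=[-46.7,-10.6,0,0,-46.7,-10.6,0,0,-46.7,-10.6,0,0,-46.7,-10.6,0,0,-46.7,-10.6,0,0,-46.7,-10.6,0,0,-46.7,-10.6,0,0,-46.7,-10.6,0,0,-46.7,-10.6,0,0,-46.7,-10.6,0,0,-46.7,-10.6,0,0,0,0,0,0,0,0,0,0],
)

```text
clock: 3.85
ee_pos: [0.4836, -0.3755, 0.2322]
tool_rot: [-0.001, 0.598, 0.802, 0.0]
ft_force: [0.0, 0.3, -0.5]
gripper_width: 0.995
gripper_force: 0.0
```

Call:
carry_out(
  moves=[-1,2,28,0,0,0,28,0,0,0,28,0,0,0,28,0,0,0,28,0,0,0,0,0,0,0,0,0],
)

```text
clock: 4.72
ee_pos: [0.4867, -0.3761, 0.0939]
tool_rot: [0.0, 0.597, 0.802, -0.0]
ft_force: [0.2, 0.5, 0.2]
gripper_width: 0.999
gripper_force: 0.0
```

Call:
carry_out(
  moves=[0,0,0,0,0,0,0,0,0,0,0,0,0,0,0,0,0,0,0,0,0,0,0,0,0,0,0,0,0,0,0,0],
  hand=0,
  force=60,
)

```text
clock: 5.72
ee_pos: [0.4862, -0.3763, 0.0927]
tool_rot: [0.0, 0.598, 0.802, 0.0]
ft_force: [0.1, 0.5, -0.9]
gripper_width: 0.23
gripper_force: 60.0
```

Call:
carry_out(
  moves=[0,0,-10,0,0,0,-20,0,0,0,-30,0,0,0,-40,0,0,0,-40,0,0,0,-40,0,0,0,-40,0,-12,-30,-40,0,-12,-30,-40,0,-12,-30,-30,0,-12,-30,-20,0,-12,-30,0,0,-12,-30,0,0,-12,-30,0,0],
)

```text
clock: 7.48
ee_pos: [0.3078, -0.517, 0.4432]
tool_rot: [-0.0, 0.598, 0.802, 0.0]
ft_force: [-0.4, -1.2, -1.8]
gripper_width: 0.233
gripper_force: 60.0
```

Call:
carry_out(
  moves=[0,0,0,5,0,0,0,10,0,0,0,10.5,0,0,0,10.5,0,0,0,10.5,0,0,0,10.5,0,0,0,10.5,0,0,0,10.5,0,0,0,10.5,0,0,0,10.5,0,0,0,10,0,0,0,8,0,0,0,0,0,0,0,0,0,0,0,0,0,0,0,0,0,0,0,0,0,0,0,0],
)

```text
clock: 9.72
ee_pos: [0.3089, -0.5168, 0.4427]
tool_rot: [-0.0, 0.996, -0.09, -0.0]
ft_force: [-0.5, -0.2, -3.2]
gripper_width: 0.233
gripper_force: 60.0
```

```bash
python3 - <<'E'
from h import *
s=sensors.sense();print(s["ee_pos"],s["tool_rot"],s["ft_force"])
p,d=snapshot("side");np.savez("pics/side1.npz",p=p,d=d)
u,v=proj("side",s["ee_pos"])[0].astype(int);print(u,v)
c=p[max(0,v-40):v+110,u-100:u+100];print(c.shape)
cv2.imwrite("pics/s1.png",cv2.resize(c,(800,600),interpolation=cv2.INTER_CUBIC)[:,:,::-1])
E
```

```text
[ 0.30894226 -0.51680397  0.44271651] [-9.65645950e-06  9.95900295e-01 -9.04577425e-02 -2.80854864e-06] [-0.50289398 -0.22952009 -3.16686479]
259 128
(150, 200, 3)
```

View pics/s1.png

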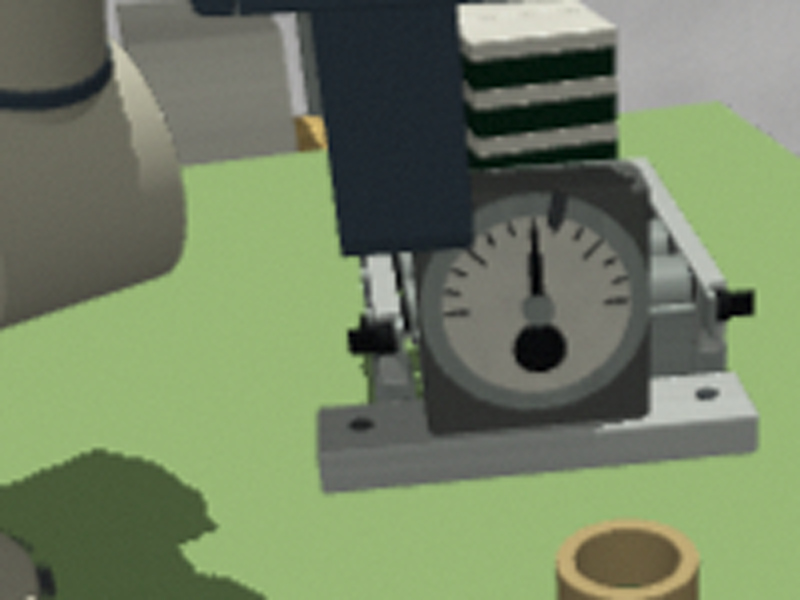

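The side crop shows the dial facing the camera. Dial centre is at about (538,306), the pointer points up to (534,220), and the dark index tab is at (558,210) on the +y side. The grip is at the −y top corner, clear of dial, pointer and tab. I'll turn that into an angle on the dial plane.

```bash
python3 - <<'E'
from h import *
p=np.load("pics/side1.npz")["p"].astype(float).mean(2)
s=sensors.sense();T=s["ee_pos"];M=R.from_quat(np.roll(s["tool_rot"],-1)).as_matrix()
gx,gy=M[:,1],M[:,0];gz=np.array([0,0,1.]);print("gx",gx,"gy",gy)
c,Mc=cam("side");o=T+gx*.013
def plane(uv):
    uv=np.atleast_2d(uv);r=np.c_[(uv[:,0]-c["cx"])/c["fx"],(uv[:,1]-c["cy"])/c["fy"],np.ones(len(uv))]@Mc.T
    X=c["position"]+r*(((o-c["position"])@gx)/(r@gx))[:,None]-o
    return np.c_[X@gy,X@gz]*1000
crop=lambda a:(np.array(a)+.5)/4-.5+np.array([159,88])
L=dict(centre=(538,306),ptip=(534,220),tabmid=(558,210),tabtip=(555,230),tabtop=(561,195),bl=(323,491),br=(757,452),dl=(430,300),dr=(641,300))
Q={k:plane(crop(v))[0] for k,v in L.items()}
for k,v in Q.items():
    e=v-Q["centre"];print(k,v.round(1),"r",np.hypot(*e).round(1),"ang",np.arctan2(e[0],e[1]).round(3))
# angular darkness profile at tab radii
C=Q["centre"]
v,u=np.mgrid[100:185,240:345];X=plane(np.c_[u.ravel(),v.ravel()])-C;r=np.hypot(*X.T);a=np.arctan2(X[:,0],X[:,1]);I=p[v.ravel(),u.ravel()]
for lo,hi,n in((22.5,27.5,"tab"),(12,21,"ptr")):
    m=(r>lo)&(r<hi)&(np.abs(a-(.27 if n=="tab" else 0))<(.25 if n=="tab" else .13));w=np.clip(np.median(I[m])-15-I[m],0,None);print(n,(a[m]*w).sum()/w.sum(),w.sum())
b=Q["br"]-Q["bl"];print("base slope",np.arctan2(b[1],b[0]),"len",np.hypot(*b))
E
```

```text
gx [-1.80254363e-01 -9.83620030e-01 -4.32225091e-05] gy [ 9.83620030e-01 -1.80254363e-01 -2.48301899e-05]
centre [ 33.4 -39.2] r 0.0 ang 0.0
ptip [ 33.5 -13.8] r 25.4 ang 0.004
tabmid [ 40.1 -11.5] r 28.5 ang 0.238
tabtip [ 39.1 -17.1] r 22.8 ang 0.252
tabtop [41.1 -7.3] r 32.8 ang 0.237
bl [-32.1 -92.2] r 84.2 ang -2.251
br [ 98.2 -93.9] r 84.8 ang 2.271
dl [  3.7 -34.7] r 30.0 ang -1.42
dr [ 62.6 -40. ] r 29.3 ang 1.598
tab 0.21916917013008558 505.9999999999999
ptr -0.015294212188220194 357.99999999999994
base slope -0.012718726246532272 len 130.30310330902472
```

Index reads ≈0.23 rad, and the gauge is level to 0.013 rad with the pointer at 0. Now I'll turn the dial back away and carry the gauge above the end roller.

Call:
carry_out(
  moves=[0,0,0,-10.19,0,0,0,-10.19,0,0,0,-10.19,0,0,0,-10.19,0,0,0,-10.19,0,0,0,-10.19,0,0,0,-10.19,0,0,0,-10.19,0,0,0,-10.19],
)

```text
clock: 10.9
ee_pos: [0.309, -0.5168, 0.4427]
tool_rot: [0.0, 0.757, 0.654, -0.0]
ft_force: [0.0, 1.0, -3.6]
gripper_width: 0.23
gripper_force: 60.0
```

Call:
carry_out(
  moves=[22,5,0,0,42,8.8,0,0,43.9,9.1,0,0,43.9,9.1,0,0,43.9,9.1,0,0,43.9,9.1,0,0,43.9,9.1,24,0,43.9,9.1,24,0,43.9,9.1,24,0,43.9,9.1,24,0,43.9,9.1,24,0,43.9,9.1,24,0,43.9,9.1,24,0,30,6.2,15,0,16,3.1,9,0,0,0,0,0,0,0,0,0,0,0,0,0],
)

```text
clock: 13.15
ee_pos: [0.5203, 0.0499, 0.2513]
tool_rot: [0.0, 0.759, 0.651, 0.0]
ft_force: [1.0, 0.8, -3.2]
gripper_width: 0.231
gripper_force: 60.0
```

```bash
python3 - <<'E'
from h import *
s=sensors.sense();M=R.from_quat(np.roll(s["tool_rot"],-1)).as_matrix();T=s["ee_pos"]
print(s["clock"],T,s["ft_force"],M[:,0])
yw=np.radians(-8.7);cx=np.array([np.cos(yw),np.sin(yw)]);cy=np.array([-cx[1],cx[0]])
e=T[:2]-[.5257,.0832];print("conv xy",e@cx,e@cy)
for n in("side","top"):
    p,d=snapshot(n);np.savez(f"pics/{n}2.npz",p=p,d=d)
    u,v=proj(n,T-[0,0,.07])[0].astype(int)
    c=p[max(v-60,0):v+60,max(u-80,0):u+80];cv2.imwrite(f"pics/{n}2.png",cv2.resize(c,None,fx=2.5 if n=="top" else 4,fy=2.5 if n=="top" else 4,interpolation=cv2.INTER_CUBIC)[:,:,::-1])
    P=cloud(n,d)
    # points of gauge base: within box around expected
    X=P-np.array([*(T[:2]),0]);q=np.stack([X[...,:2]@cx,X[...,:2]@cy,P[...,2]],-1)
    np.save(f"pics/q_{n}2.npy",q)
    m=(np.abs(q[...,0])<.025)&(q[...,1]>-.06)&(q[...,1]<.12)&(q[...,2]>T[2]-.11)&(q[...,2]<T[2]-.03)
    print(n,u,v,m.sum(),np.round(np.nanpercentile(q[m],[2,50,98],axis=0),4).tolist() if m.any() else 0)
E
```

```text
13.15 [0.5202643  0.04986962 0.25131486] [ 1.03723571  0.81321434 -3.16345022] [ 1.52336641e-01  9.88328663e-01 -4.62190895e-05]
conv xy -0.0003315731160763828 -0.033769086889647894
side 296 145 296 [[-0.0146, -0.0337, 0.1424], [-0.0039, 0.0001, 0.1787], [0.0131, 0.0803, 0.2198]]
top 205 179 220 [[-0.0147, -0.0305, 0.1612], [0.0014, -0.015, 0.1721], [0.0145, 0.003, 0.1862]]
```

View pics/side2.png

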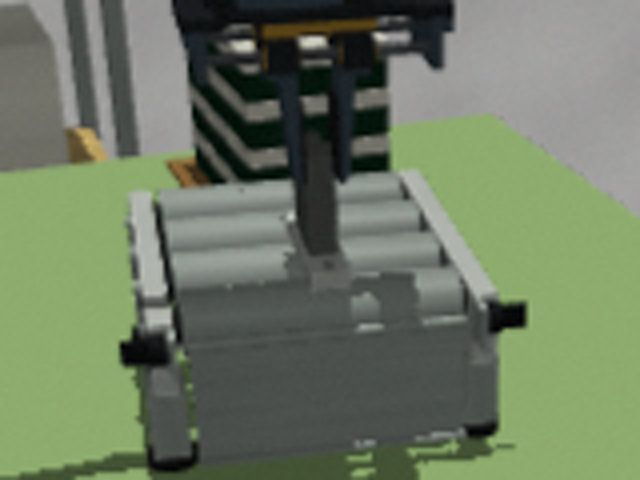

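The side view shows the gauge square over the end roller between the channels, with its −y end over the plate at crop (328,270) and the dial away. I'll lower it gently.

Call:
carry_out(
  moves=[0,0,5,0,0,0,5,0,0,0,3,0,0,0,1,0,0,0,1,0,0,0,1,0,0,0,0,0,0,0,0,0],
)

```text
clock: 14.25
ee_pos: [0.5203, 0.0507, 0.2348]
tool_rot: [0.0, 0.759, 0.652, 0.0]
ft_force: [-0.1, -0.1, -3.6]
gripper_width: 0.231
gripper_force: 60.0
```

Call:
carry_out(
  moves=[0,0,1,0,0,0,0,0,0,0,0,0],
)

```text
clock: 14.62
ee_pos: [0.5202, 0.0507, 0.2337]
tool_rot: [0.0, 0.759, 0.652, -0.0]
ft_force: [-0.4, 0.1, -2.9]
gripper_width: 0.236
gripper_force: 60.0
```

Call:
carry_out(
  moves=[0,0,1,0,0,0,0,0,0,0,0,0],
)

```text
clock: 15.0
ee_pos: [0.5203, 0.0507, 0.2328]
tool_rot: [0.0, 0.759, 0.652, 0.0]
ft_force: [0.6, 0.9, -3.2]
gripper_width: 0.235
gripper_force: 60.0
```

Call:
carry_out(
  moves=[0,0,1,0,0,0,0,0,0,0,0,0],
)

```text
clock: 15.38
ee_pos: [0.5205, 0.0508, 0.2321]
tool_rot: [0.0, 0.759, 0.652, 0.0]
ft_force: [-1.3, 1.1, 4.8]
gripper_width: 0.232
gripper_force: 60.0
```

Roller contact is about 8 N. I'll hold a moment, then lower the grip and rock the first part along the arc.

Call:
carry_out(
  moves=[0,0,0,0,0,0,0,0,0,0,0,0],
)

```text
clock: 15.75
ee_pos: [0.5205, 0.0507, 0.2321]
tool_rot: [0.0, 0.759, 0.652, 0.0]
ft_force: [-0.8, 0.2, 6.1]
gripper_width: 0.231
gripper_force: 60.0
```

Call:
carry_out(
  moves=[0,0,0,0,0,0,0,0,-1.5,0,0.4,0,-1.5,0,0.4,0,-1.5,0,0.4,0,-1.5,0,0.4,0,-1.5,0,0.5,0,-1.5,0,0.5,0,-1.5,0,0.5,0,0,0,0,0,0,0,0,0],
  force=18,
)

```text
clock: 17.12
ee_pos: [0.5189, 0.0402, 0.2288]
tool_rot: [0.0, 0.759, 0.652, 0.0]
ft_force: [0.5, -2.2, 5.5]
gripper_width: 0.239
gripper_force: 18.0
```

```bash
cat > m.py <<'E'
from h import *
import sys
k=sys.argv[1]
s=sensors.sense();T=s["ee_pos"];print(s["clock"],T,s["ft_force"],s["torque"])
yw=np.radians(-8.7);cx=np.array([np.cos(yw),np.sin(yw)]);cy=np.array([-cx[1],cx[0]])
for n in("side","top"):
    p,d=snapshot(n);P=cloud(n,d);e=P[...,:2]-[.5257,.0832]
    q=np.stack([e@cx,e@cy,P[...,2]],-1)*1000
    m=(np.abs(q[...,0])<13)&(q[...,1]>-85)&(q[...,1]<75)&(q[...,2]>143)&(q[...,2]<165)
    x=q[m];
    for lo,hi in((-85,-40),(-40,75)):
        a=x[(x[:,1]>lo)&(x[:,1]<hi)]
        if len(a)>6:
            f=np.polyfit(a[:,1],a[:,2],1);print(n,lo,len(a),"slope",f[0].round(3),"z@mean",a.mean(0).round(1),"ymin/max",a[:,1].min().round(1),a[:,1].max().round(1))
    u,v=proj(n,T-[0,0,.07])[0].astype(int)
    cv2.imwrite(f"pics/{n}{k}.png",cv2.resize(p[v-45:v+45,u-60:u+60],None,fx=5,fy=5,interpolation=cv2.INTER_CUBIC)[:,:,::-1])
E
python3 m.py 3
```

```text
17.125 [0.51891062 0.04015677 0.22882662] [ 0.51980021 -2.23503234  5.51596649] [-0.10995914 -0.14295376  0.02163296]
side -85 58 slope 0.186 z@mean [ 1.00e-01 -5.70e+01  1.48e+02] ymin/max -69.6 -40.6
side -40 61 slope 0.048 z@mean [ -3.7 -20.3 157.5] ymin/max -39.8 60.8
top -85 107 slope 0.097 z@mean [  1.1 -54.2 147.2] ymin/max -65.5 -40.5
```

View pics/top3.png

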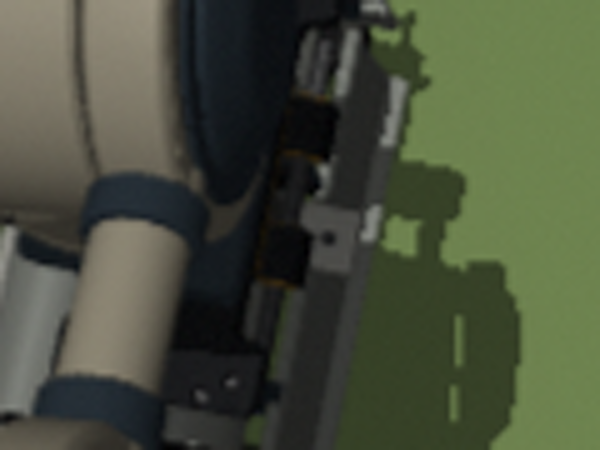

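The top view shows the base's low end past the roller at (328,238), and its depth slope is 0.097 rad against 0.10 planned, so the pivot works. I'll continue the arc to 0.23.

Call:
carry_out(
  moves=[-1.4,0,0.5,0,-1.4,0,0.6,0,-1.4,0,0.6,0,-1.4,0,0.6,0,-1.4,0,0.6,0,-1.4,0,0.6,0,-1.4,0,0.6,0,-1.4,0,0.6,0,-1.4,0,0.7,0,0,0,0,0,0,0,0,0,0,0,0,0,0,0,0,0],
)

```text
clock: 18.85
ee_pos: [0.517, 0.0276, 0.2234]
tool_rot: [0.0, 0.759, 0.652, 0.0]
ft_force: [0.5, -2.3, 5.4]
gripper_width: 0.235
gripper_force: 18.0
```

```bash
python3 m.py 4
```

```text
18.85 [0.51697166 0.02761236 0.22340103] [ 0.52752356 -2.30680561  5.37859622] [-0.38748068 -0.05244822  0.01256078]
side -85 61 slope 0.735 z@mean [ -0.7 -46.  151. ] ymin/max -60.7 -40.1
side -40 30 slope 0.182 z@mean [ -7.  -18.1 154.6] ymin/max -39.5 43.7
top -85 9 slope 0.092 z@mean [  7.8 -45.1 144.6] ymin/max -57.2 -40.2
```

View pics/side4.png

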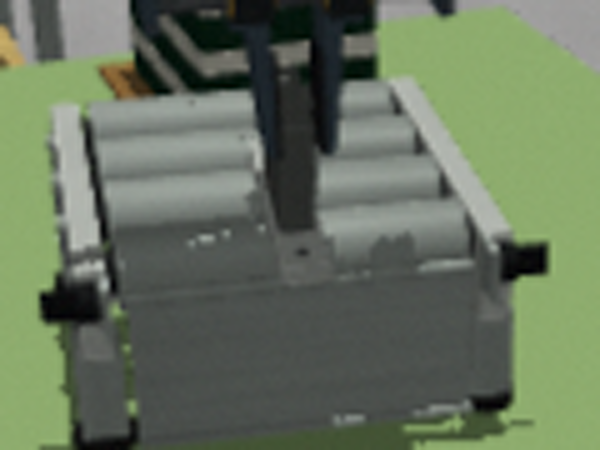

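The side view shows the low end of the base at (305,265) down over the plate, with the housing between the fingers. I'll refit the slope with a wider height window.

```bash
sed -i 's/>143/>128/; s/(-85,-40),(-40,75)/(-85,-46),(-85,-50)/' m.py; sed -i 's/f=np.polyfit(a\[:,1\],a\[:,2\],1)/f=fit(a)/' m.py; cat > /tmp/x <<'E'
def fit(a):
    for _ in range(4):
        f=np.polyfit(a[:,1],a[:,2],1);r=a[:,2]-np.polyval(f,a[:,1]);a=a[np.abs(r)<max(1.5*r.std(),1.5)]
    return f
E
sed -i '2r /tmp/x' m.py; python3 m.py 5
```

```text
18.95 [0.51699146 0.02758918 0.22342454] [-0.74977144 -2.32126654  5.6269449 ] [-0.37114826 -0.09345225 -0.00826731]
side -85 81 slope 0.307 z@mean [  0.  -62.2 139.5] ymin/max -74.3 -46.6
side -85 72 slope 0.408 z@mean [ -0.2 -64.  138.9] ymin/max -74.3 -50.0
top -85 59 slope 0.366 z@mean [  2.2 -62.8 139. ] ymin/max -68.8 -53.7
top -85 59 slope 0.366 z@mean [  2.2 -62.8 139. ] ymin/max -68.8 -53.7
```

```bash
cat > m2.py <<'E'
from h import *
yw=np.radians(-8.7);cx=np.array([np.cos(yw),np.sin(yw)]);cy=np.array([-cx[1],cx[0]])
for n,N in(("side",12),("top",4)):
    ds=[snapshot(n)[1] for _ in range(N)];d=np.median(ds,0)
    P=cloud(n,d);e=P[...,:2]-[.5257,.0832];q=np.stack([e@cx,e@cy,P[...,2]],-1)*1000
    ok=(np.abs(q[...,0])<12)&(q[...,1]>-78)&(q[...,1]<0)&(q[...,2]>128)&(q[...,2]<205)
    x=q[ok];rows=np.nonzero(ok)[0]
    print(n,len(x))
    for z in range(130,205,5):
        a=x[(x[:,2]>=z)&(x[:,2]<z+5)]
        if len(a): print(z,len(a),"y med",np.median(a[:,1]).round(1),"range",a[:,1].min().round(1),a[:,1].max().round(1))
    a=x[(x[:,2]>162)&(x[:,2]<200)&(np.abs(x[:,0])<8)&(x[:,1]<-20)]
    if len(a)>10:
        for _ in range(4):
            f=np.polyfit(a[:,2],a[:,1],1);r=a[:,1]-np.polyval(f,a[:,2]);a=a[np.abs(r)<2.*r.std()]
        print("face lean",np.arctan(-f[0]),len(a),r.std())
    for y in range(-76,-40,3):
        a=x[(x[:,1]>=y)&(x[:,1]<y+3)&(x[:,2]<158)]
        if len(a):print("base y",a[:,1].mean().round(1),"z",np.median(a[:,2]).round(1),a[:,2].max().round(1),len(a))
E
python3 m2.py
```

```text
side 239
130 12 y med -69.5 range -70.9 -68.3
135 17 y med -69.5 range -71.4 -66.6
140 36 y med -57.6 range -68.4 -48.6
145 24 y med -41.3 range -47.2 -30.7
150 13 y med -40.9 range -42.2 -12.9
155 13 y med -42.5 range -43.3 -12.9
160 13 y med -43.2 range -44.8 -15.4
165 12 y med -44.6 range -45.7 -17.2
170 15 y med -45.8 range -47.1 -20.2
175 14 y med -46.7 range -48.1 -19.4
180 17 y med -47.9 range -50.4 -1.6
185 13 y med -49.4 range -51.0 -42.4
190 15 y med -50.8 range -52.7 -45.2
195 9 y med -52.3 range -52.8 -49.3
200 12 y med -53.2 range -54.0 -48.2
face lean 0.23960371187164844 57 0.36590477802009747
base y -70.8 z 137.6 138.6 7
base y -69.1 z 134.4 140.2 25
base y -65.5 z 140.4 141.5 7
base y -62.8 z 141.3 143.0 6
base y -59.5 z 141.7 142.3 5
base y -56.7 z 142.5 142.7 4
base y -54.2 z 143.3 143.8 6
base y -50.3 z 144.2 144.7 7
base y -47.6 z 145.1 145.8 5
base y -44.4 z 145.9 157.1 7
base y -41.4 z 150.5 157.7 25
top 62
135 40 y med -65.0 range -69.1 -56.0
140 21 y med -54.9 range -64.3 -40.2
145 1 y med -41.8 range -41.8 -41.8
base y -68.1 z 137.3 138.6 11
base y -65.4 z 138.0 140.1 14
base y -62.5 z 138.9 140.6 14
base y -59.3 z 139.6 140.4 6
base y -56.6 z 141.5 142.1 5
base y -54.3 z 140.5 141.1 3
base y -43.7 z 143.6 144.3 3
base y -41.4 z 144.4 145.4 6
```

The averaged housing-face fit gives a lean of 0.240 rad against an index of about 0.23, within 0.07. Roller force is about 8 N, the base middle is at y ≈ −5 mm, the low end is clear above the plate, and the gauge is still.

```bash
python3 -c "
from bench import job,sensors
print(job.sign_off());s=sensors.sense();print(s['clock'],s['ee_pos'],s['ft_force'],s['gripper_force'])"
```

```text
the job is handed in; nothing more can be done
None
the job is handed in; nothing more can be done
```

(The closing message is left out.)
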